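# Tip the wipes carton onto its base and push it back to the bench stop

## Robot

A 6-joint arm with a two-finger parallel gripper is mounted at the origin on a cart in front of the work surface, level with it; the furniture and walls round the work are solid. World frame = base frame: x ahead of the robot, y to its left, z up, the work surface at z = 0. Lengths are in m, angles in rad, forces in N, time in s.
With the tool pointing down it reaches from about 0.25 to 0.775 m from the base axis. Payload 8.9 kg.
Tool frame: the origin (TCP) lies midway between the tips of the shut fingers; the grasp point (between the pads) lies 19 mm behind it; z points along the fingers, y is the line along which they close (so a half turn about z gives the same grasp; the last joint's range is limited). The gripper opens to 85 mm and grips with 20 to 120 N. Pads are 22 mm wide; open, the fingers measure 114 mm over their backs; the gripper's body (76 mm by 85 mm) begins 54 mm behind the grasp point. The pads swing forward as they close: fully open they stand 13 mm farther back than shut.
Start: joints at [1.137, 0.291, -0.153, 1.127, 0, 1.431], TCP at [0.153, 0.502, 0.231] pointing down, gripper open.
Joint ranges: [-2.52, 2.52], [-0.91, 1.74], [-1.3, 1.37], [-1.96, 2.02], [-1.52, 1.47], [-3.14, 3.14]. Speed limits (rad/s): [2.22, 2.22, 2.79, 3.14, 3.14, 3.14].

## Interface

Orientations are given as a unit quaternion [w, x, y, z].
In Python, from workcell import arm gives the robot as it stands. The module is installed in compiled form; this text tells all that it offers.
- The arm moves only by the tool send_rows, never from a script. Its argument "motion" is a list of rows, each an object of numbers: "tx", "ty", "tz": the shift along the world's x, y, z in mm; "wx", "wy", "wz": the turn, a rotation vector about the world's x, y, z in rad; "claw": the finger opening in mm, from 0 to 85.4. In form: [{"tx": .., "ty": .., "tz": .., "wx": .., "wy": .., "wz": .., "claw": ..}, ...]. A call has 1 to 5 rows; each row is the pose to reach, as a shift and turn from the pose commanded when the call began; what a row does not reach only later rows make up. A row lasts 1/12 s, in which the tool goes at most 41.7 mm and 7.16 degrees, less where a joint would pass 70% of its speed; a pose out of reach is approached as far as the arm can. A call with a gripper value outside its range is refused whole. The fingers move at their own pace and stop on an object; "newtons" is the grip in N (left out, the last holds). Time passes only in rows, so rows that repeat a pose let the fingers close. It gives the time, the measured TCP pose, the force, the opening and the grip force at its end, in the units of the state.
- arm.sense(): the state, without advancing time (a new reading comes with each control period).
- arm.snapshot(name): name is "side" or "top"; returns (picture, depth): 384x512x3 uint8, blue, green, red; 384x512 float32, m along the optical axis (not along the pixel's ray), 0 where there is no reading.
- arm.get_calibration(name): a dict with "K" (3x3 intrinsics, pixels), "R" (3x3) and "t" (3): a world point X has camera coordinates R X + t. Camera axes: x right, y down, z forward; pixel columns grow to the right and rows downward; lengths in m; the calibration is good to about 2 mm. A picture is of the moment at which its call begins. get_calibration takes no time and is no camera call.
- arm.finish_job(): hands the job in; it is judged then, once.
The state is a dict: "clock": time; "joint_positions": joint angles; "dq": joint speeds; "effort": joint torques, N m; "tcp_pos": TCP position; "orientation": TCP orientation; "wrist_force": force on the tool from outside, world axes, zero at the start; "ft_torque": the same for the moment, N m; "opening": finger opening in m; "gripper_force": force on a finger pad.
Only numpy, scipy, OpenCV 4.12 (cv2) and the standard library are available. Lean on these libraries where they do the work, as an engineer would, in place of code of your own. Each camera call takes 0.05 s, during which the arm holds its last target. There are 200 camera calls.

## Task

The green carton of wipes at the front of the bench has been left standing on its small end. With the fingertips only, push it over away from you so that it lies on its base with the wipe sticking out of the top, then push it along the bench until its far end sits flush against the low aluminium stop rail behind it. Only push it: do not pinch, lift or crush the carton, and do not disturb the bottle, the tube and the beaker beside it.

Things in the scene. Friction and masses are not known exactly. Their poses are not given: they have to be found in the camera images.
- wipes_box: Green carton of wipes, a stiff plain box 87 (own x) by 123 (own y) by 72 mm (own z), 0.18 to 0.35 kg; a soft white wipe stands 37 mm out of its top (may be brushed). Origin: centre of its base; own z from base to top. At the start it stands on an 87 x 72 mm end, own y up, origin 61.5 mm above the bench, top with the wipe toward the robot (within about 0.5 rad), base toward the rail.
- carton_centre (a point): Centre of the carton's solid, 36 mm from its base along own z. A slow push near the upper edge tips the carton about its lower far edge (straight below the origin at the start) rather than sliding it: friction on bench about 0.5 to 0.7. It then lies with own y toward the rail, its far end 45 to 105 mm short of the rail; the end facing the robot is 87 mm wide, 72 mm high.
- far_corner_a (a point): Corner of the carton's base: own x +43.5 mm, own y +61.5 mm. At the start it is up in the air; after tipping it is a lower corner of the end that looks at the rail.
- far_corner_b (a point): The other corner of that end: own x -43.5 mm, own y +61.5 mm.
- stop_rail: The stop: aluminium angle bar fixed to the bench; upright wall 280 mm long (own y), 30 mm high, 6 mm thick, a 5 mm thick foot reaching 51 mm back. Origin: at bench height, middle of the wall's front face, which looks toward the robot; own x points away from the robot, square to that face; own z up. A carton pushed on askew can wedge with one corner on it: square it up first.
- bottle: White square plastic bottle without a cap, 58 x 58 x 116 mm, loose; a bystander. Origin: centre of its underside, own z up.
- tube: White sample tube with orange screw cap, 35 mm diameter, 116 mm tall, loose; a bystander. Origin: centre of its underside, own z up.
- beaker: Small glass beaker, 54 mm diameter, 70 mm tall, loose; a bystander. Origin: centre of its underside, own z up.
There are look-alikes about, which are no part of the job. Several things have the shape of the wipes_box; the one meant has the colours described above.

How it is judged:
By the outcome, as a careful person would: the job done as asked, in the order asked, and still so for the second after the job is handed in, with the robot touching nothing.
It also fails if it takes over 51 s, if anything falls off the work surface, if the arm or the gripper's body presses on something with over 40 N, if the wrist force passes 120 N, or if a joint passes its speed limit or range.

## Working session

There is one attempt and no reset: what is moved stays moved. The work goes in short steps, Python scripts to look and compute and a tool call to move; the robot and the scene stay as the last step left them, time stands still between calls to the robot, and variables do not carry over. Pictures are saved under pics/ and viewed, at most 10 in all, crops included, and the job is handed in when it is done.

Besides the shell and the picture viewer there is one more tool, called as name(argument=value, ...) on one line, values as JSON. send_rows: Moves the arm, as the interface text tells. Its arguments: {"type":"object","properties":{"motion":{"type":"array"},"newtons":{"type":"number"}},"required":["motion"]}

```bash
mkdir -p pics; cat > h.py <<'E'
import numpy as np, cv2
from workcell import arm
def pts(name):
    img,d=arm.snapshot(name); c=arm.get_calibration(name)
    K,R,t=[np.array(c[k],float) for k in("K","R","t")]
    v,u=np.mgrid[:384,:512]
    P=np.stack([(u-K[0,2])/K[0,0]*d,(v-K[1,2])/K[1,1]*d,d],-1)
    return img,d,(P-t.ravel())@R
E
python3 - <<'E'
from h import *
a=[]
for n in("side","top"):
    i,d,W=pts(n); a.append(i); np.savez(f"{n}0.npz",i=i,d=d,W=W)
    c=arm.get_calibration(n);print(n,np.round(-np.array(c["R"]).T@np.array(c["t"]).ravel(),3),np.round(np.array(c["R"]),2).tolist())
    cv2.imwrite(f"pics/{n}0.png",i)
print(arm.sense())
E
```

```text
side [ 0.423 -0.693  0.768] [[0.97, -0.25, 0.0], [-0.16, -0.64, -0.75], [0.19, 0.73, -0.66]]
top [0.463 0.047 1.042] [[-0.0, -1.0, 0.0], [-0.99, 0.0, -0.15], [0.15, -0.0, -0.99]]
{'clock': 0.1, 'joint_positions': array([ 1.13667795e+00,  2.91257199e-01, -1.54023615e-01,  1.12668996e+00,
       -1.29365903e-06,  1.43151411e+00]), 'dq': array([ 0.00074903,  0.00024535,  0.00223803,  0.00068597,  0.00049343,
       -0.00040142]), 'effort': array([ 2.38840170e-03, -5.37977850e+01,  3.31920040e+01,  9.37833422e-03,
       -1.77058537e-04,  6.62266061e-06]), 'tcp_pos': array([0.15238395, 0.50200476, 0.23078261]), 'orientation': array([-1.65439360e-04,  1.46884680e-01,  9.89153449e-01, -5.63435848e-04]), 'wrist_force': array([ 0.6327309 ,  0.05482667, -0.28560834]), 'ft_torque': array([0.04428275, 0.04104127, 0.03191135]), 'gripper_force': 0.0, 'opening': 0.08529466006889111}
```

View pics/side0.png

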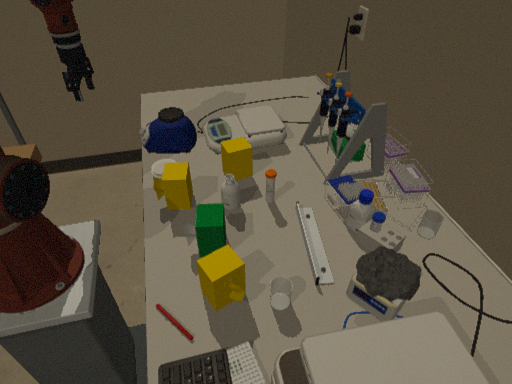

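View pics/top0.png

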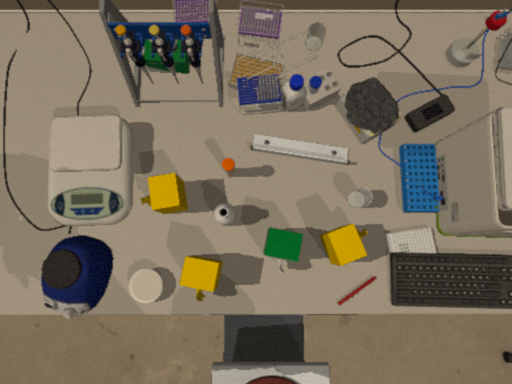

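The green carton stands at side (210,230) / top (283,244), with its wipe at top (280,266), toward the robot. Look-alikes: yellow cartons at top (165,193), (200,273) and (345,245), and a green rack at (165,55). The rail is at top (300,150), the bottle at (224,213), the tube at (228,165) and the beaker at (360,198). I choose the green carton with the white wipe.

```bash
cat > m.py <<'E'
from h import *
def green(i,W):
    h=cv2.cvtColor(i,cv2.COLOR_BGR2HSV)
    m=cv2.inRange(h,(50,120,40),(85,255,255))>0
    return m&(W[...,0]>.15)&(W[...,0]<.68)&(abs(W[...,1])<.35)
def rect(P):
    r=cv2.minAreaRect((P[:,:2]*1000).astype(np.float32)); return np.round(cv2.boxPoints(r),1).tolist(),np.round(r[1],1)
E
python3 - <<'E'
from m import *
T=np.load("top0.npz");S=np.load("side0.npz")
for n,D in(("top",T),("side",S)):
    i,W=D["i"],D["W"]; g=green(i,W); P=W[g]
    top=P[P[:,2]>.113]; print(n,g.sum(),"ztop",np.median(top[:,2]),rect(top),"cent",np.round(top.mean(0),3))
# rail, top camera; wall z ~.03
i,W=T["i"],T["W"]
v,u=np.mgrid[:384,:512]
m=(u>240)&(u<360)&(v>125)&(v<172)&(W[...,2]>.021)&(W[...,2]<.04)
print("rail wall",m.sum(),rect(W[m]))
m=(u>240)&(u<360)&(v>125)&(v<172)&(W[...,2]>.003)&(W[...,2]<.04); print("rail all",rect(W[m]))
for nm,(a,b) in dict(bottle=(224,213),tube=(228,165),beaker=(360,198),yel1=(345,245),yel2=(200,273)).items():
    m=(abs(u-a)<32)&(abs(v-b)<32)&(W[...,2]>.03)&~green(i,W)
    if nm in("bottle","tube"): m&=(abs(u-a)<20)&(abs(v-b)<20)
    P=W[m]; print(nm,np.round(P.max(0),3),rect(P))
# wipe
m=(abs(u-280)<15)&(v>255)&(v<280)&(W[...,2]>.02); P=W[m&~green(i,W)]; print("wipe",len(P),np.round(P.min(0),3),np.round(P.max(0),3),np.round(P.mean(0),3))
cv2.imwrite("pics/crop.png",cv2.resize(np.hstack([T["i"][120:290,200:390],S["i"][150:320,150:340]]),None,fx=2,fy=2))
E
```

```text
top 955 ztop 0.12224130083011953 ([[429.29998779296875, -64.5], [497.79998779296875, -78.80000305175781], [521.5999755859375, 35.099998474121094], [453.1000061035156, 49.400001525878906]], array([116.4,  70. ])) cent [ 0.472 -0.029  0.13 ]
side 1291 ztop 0.12056808613045365 ([[425.8999938964844, -67.30000305175781], [496.20001220703125, -81.69999694824219], [514.0, 5.0], [443.70001220703125, 19.5]], array([88.5, 71.8])) cent [ 0.469 -0.036  0.12 ]
rail wall 304 ([[649.2999877929688, 31.899999618530273], [712.5, -274.79998779296875], [816.9000244140625, -253.3000030517578], [753.7000122070312, 53.400001525878906]], array([106.6, 313.1]))
rail all ([[683.2999877929688, -266.5], [820.0999755859375, -266.70001220703125], [820.5999755859375, 81.4000015258789], [683.9000244140625, 81.5999984741211]], array([348.1, 136.7]))
bottle [0.582 0.151 1.042] ([[463.3999938964844, 47.29999923706055], [509.79998779296875, 13.800000190734863], [592.5, 128.5], [546.0999755859375, 161.89999389648438]], array([141.4,  57.2]))
tube [0.695 0.13  1.042] ([[457.0, 72.80000305175781], [465.0, 40.900001525878906], [699.2000122070312, 100.4000015258789], [691.0999755859375, 132.1999969482422]], array([241.6,  32.9]))
beaker [0.626 0.047 1.042] ([[373.70001220703125, -3.5999999046325684], [547.5, -310.1000061035156], [637.2000122070312, -259.20001220703125], [463.3999938964844, 47.29999923706055]], array([103.2, 352.3]))
yel1 [0.525 0.047 1.042] ([[370.8999938964844, 24.799999237060547], [441.1000061035156, -263.70001220703125], [533.5, -241.1999969482422], [463.3999938964844, 47.29999923706055]], array([ 95.2, 296.9]))
yel2 [0.463 0.229 1.042] ([[325.20001220703125, 177.6999969482422], [463.3999938964844, 47.29999923706055], [538.5, 127.0], [400.29998779296875, 257.29998779296875]], array([109.5, 190. ]))
wipe 82 [ 0.4   -0.055  0.035] [0.463 0.047 1.042] [ 0.423 -0.022  0.096]
```

View pics/crop.png

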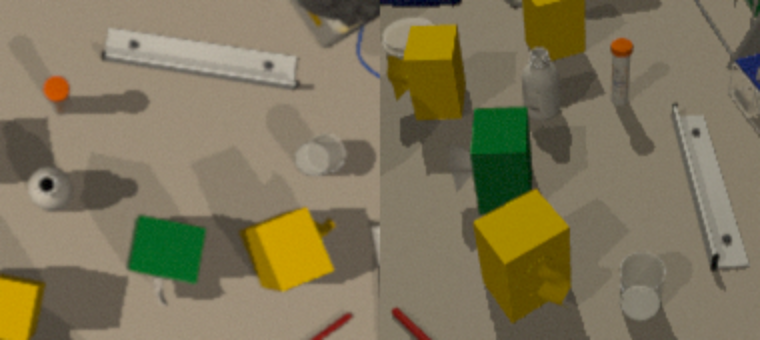

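The crop confirms the green carton with a white wipe on its robot side, no other carton within a hand's width of it. Remeasuring the rail and bystanders with bad-depth pixels removed.

```bash
cat >> m.py <<'E'
def blob(D,a,b,r,z0,z1,ok=None):
    v,u=np.mgrid[:384,:512]; W=D["W"]
    m=(abs(u-a)<r)&(abs(v-b)<r)&(D["d"]>0)&(W[...,2]>z0)&(W[...,2]<z1)
    return m
def ray(n,u,v,z):
    c=arm.get_calibration(n);K,R,t=[np.array(c[k],float) for k in("K","R","t")]
    o=-R.T@t.ravel(); d=R.T@np.linalg.solve(K,[u,v,1.]); return o+d*(z-o[2])/d[2]
E
python3 - <<'E'
from m import *
T=np.load("top0.npz")
W=T["W"]
for nm,(a,b,r,z0,z1) in dict(bottle=(224,213,22,.03,.125),tube=(228,165,16,.03,.125),beaker=(360,198,20,.02,.08),yel1=(345,245,30,.1,.14),yel2=(200,273,30,.1,.14),bin=(145,285,25,.03,.2),wipe=(280,266,12,.02,.12)).items():
    m=blob(T,a,b,r,z0,z1); 
    if nm=="wipe": m&=~green(T["i"],W)
    P=W[m]; print(nm,len(P),P[:,2].max().round(3),rect(P))
for z0,z1 in((.015,.04),(.002,.04)):
    m=blob(T,300,150,60,z0,z1); v,u=np.mgrid[:384,:512]; m&=(v>130)&(v<170)
    P=W[m]; print("rail",len(P),rect(P))
# front face: rows at top of front edge and ray
for z in(0,.03): print(z,[np.round(ray("top",*p,z),3).tolist() for p in((252,149),(348,163))])
i=T["i"]; cv2.imwrite("pics/rail.png",cv2.resize(i[125:175,235:365],None,fx=6,fy=6,interpolation=cv2.INTER_NEAREST))
E
```

```text
bottle 388 0.119 ([[514.5, 113.0999984741211], [563.7999877929688, 84.5999984741211], [591.2999877929688, 132.1999969482422], [542.0, 160.8000030517578]], array([55., 57.]))
tube 185 0.119 ([[656.0999755859375, 113.69999694824219], [677.2000122070312, 90.19999694824219], [701.2000122070312, 111.69999694824219], [680.2000122070312, 135.1999969482422]], array([32.3, 31.6]))
beaker 249 0.074 ([[574.9000244140625, -274.5], [625.2999877929688, -275.6000061035156], [626.5, -223.1999969482422], [576.0, -222.10000610351562]], array([52.4, 50.5]))
yel1 1060 0.127 ([[417.79998779296875, -170.0], [455.29998779296875, -265.5], [536.2000122070312, -233.8000030517578], [498.70001220703125, -138.1999969482422]], array([ 86.9, 102.6]))
yel2 1080 0.128 ([[327.0, 151.10000610351562], [427.6000061035156, 131.89999389648438], [443.8999938964844, 217.39999389648438], [343.29998779296875, 236.60000610351562]], array([ 87. , 102.4]))
bin 731 0.037 ([[318.70001220703125, 293.20001220703125], [405.8999938964844, 292.6000061035156], [406.5, 382.20001220703125], [319.29998779296875, 382.79998779296875]], array([89.6, 87.2]))
wipe 66 0.12 ([[397.20001220703125, -25.600000381469727], [411.0, -46.599998474121094], [456.20001220703125, -16.899999618530273], [442.5, 4.099999904632568]], array([54.1, 25.1]))
rail 361 ([[660.9000244140625, 38.599998474121094], [709.7000122070312, -272.70001220703125], [802.7000122070312, -258.1000061035156], [753.7999877929688, 53.099998474121094]], array([ 94.1, 315. ]))
rail 2189 ([[689.2999877929688, -266.5], [805.0999755859375, -266.70001220703125], [805.9000244140625, 81.5999984741211], [690.0, 81.80000305175781]], array([348.3, 115.9]))
0 [[0.751, 0.049, 0.0], [0.708, -0.233, 0.0]]
0.03 [[0.743, 0.049, 0.03], [0.701, -0.225, 0.03]]
```

View pics/rail.png

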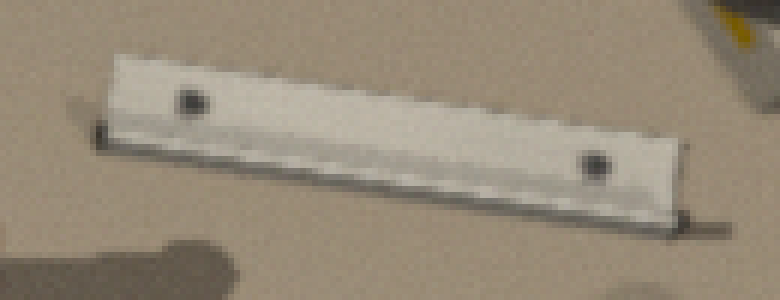

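send_rows(motion=[{"tx": 14,"ty": -35,"tz": 0,"wz": 0.02,"claw": 50},{"tx": 30,"ty": -70,"wz": 0.05,"claw": 50},{"tx": 46,"ty": -105,"wz": 0.09,"claw": 50},{"tx": 62,"ty": -140,"wz": 0.09,"claw": 50},{"tx": 78,"ty": -175,"wz": 0.09,"claw": 50}])

```text
$.motion[0]: bad value
```

send_rows(motion=[{"tx": 16,"ty": -35,"claw": 50},{"tx": 32,"ty": -70,"claw": 50},{"tx": 48,"ty": -105,"claw": 50},{"tx": 64,"ty": -140,"claw": 50},{"tx": 80,"ty": -175,"claw": 50}])

```text
$.motion[0]: bad value
```

send_rows(motion=[{"tx": 16,"ty": -35,"claw": 50},{"tx": 32,"ty": -70,"claw": 50},{"tx": 48,"ty": -105,"claw": 50},{"tx": 64,"ty": -140,"claw": 50},{"tx": 78,"ty": -167,"claw": 50}])

```text
$.motion[0]: bad value
```

All seven keys are evidently needed.

send_rows(motion=[{"tx": 14,"ty": -35,"tz": 0,"wx": 0,"wy": 0,"wz": 0.02,"claw": 50},{"tx": 30,"ty": -70,"tz": 0,"wx": 0,"wy": 0,"wz": 0.05,"claw": 50},{"tx": 46,"ty": -105,"tz": 0,"wx": 0,"wy": 0,"wz": 0.09,"claw": 50},{"tx": 62,"ty": -140,"tz": 0,"wx": 0,"wy": 0,"wz": 0.09,"claw": 50},{"tx": 78,"ty": -175,"tz": 0,"wx": 0,"wy": 0,"wz": 0.09,"claw": 50}])

```text
clock: 0.52
tcp_pos: [0.2305, 0.3256, 0.231]
orientation: [-0.0, 0.102, 0.995, -0.0]
wrist_force: [1.0, 0.3, 0.3]
opening: 0.0502
gripper_force: 0.0
```

send_rows(motion=[{"tx": 16,"ty": -35,"tz": 0,"wx": 0,"wy": 0,"wz": 0,"claw": 50},{"tx": 32,"ty": -70,"tz": 0,"wx": 0,"wy": 0,"wz": 0,"claw": 50},{"tx": 48,"ty": -105,"tz": 0,"wx": 0,"wy": 0,"wz": 0,"claw": 50},{"tx": 64,"ty": -140,"tz": 0,"wx": 0,"wy": 0,"wz": 0,"claw": 50},{"tx": 80,"ty": -175,"tz": 0,"wx": 0,"wy": 0,"wz": 0,"claw": 50}])

```text
clock: 0.93
tcp_pos: [0.3106, 0.1506, 0.2313]
orientation: [0.0, 0.102, 0.995, 0.0]
wrist_force: [1.4, 1.0, -0.5]
opening: 0.0498
gripper_force: 0.0
```

send_rows(motion=[{"tx": 15,"ty": -35,"tz": 0,"wx": 0,"wy": 0,"wz": 0,"claw": 50},{"tx": 30,"ty": -70,"tz": 0,"wx": 0,"wy": 0,"wz": 0,"claw": 50},{"tx": 45,"ty": -105,"tz": 0,"wx": 0,"wy": 0,"wz": 0,"claw": 50},{"tx": 60,"ty": -140,"tz": 0,"wx": 0,"wy": 0,"wz": 0,"claw": 50},{"tx": 75,"ty": -165,"tz": 0,"wx": 0,"wy": 0,"wz": 0,"claw": 50}])

```text
clock: 1.35
tcp_pos: [0.3858, -0.0154, 0.2313]
orientation: [0.0, 0.103, 0.995, -0.0]
wrist_force: [0.1, 0.5, 0.1]
opening: 0.05
gripper_force: 0.0
```

```bash
python3 - <<'E'
from h import *
s=arm.sense();print(s["clock"],s["tcp_pos"],s["orientation"],s["wrist_force"])
a=arm.snapshot("side")[0];b=arm.snapshot("top")[0]
cv2.imwrite("pics/p1.png",cv2.resize(np.hstack([a[90:330,130:390],b[110:350,160:400]]),None,fx=1.5,fy=1.5))
E
```

```text
1.35 [ 0.38576039 -0.01540029  0.23126395] [ 5.81872175e-05  1.02981579e-01  9.94683235e-01 -2.31570006e-04] [0.07980304 0.51906625 0.12750581]
```

View pics/p1.png

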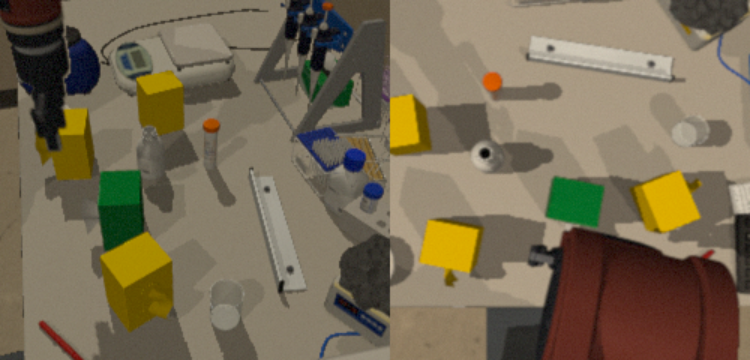

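The gripper hangs in front of the carton, left finger at about (545,255) and carton at (577,202) in the right half, nothing beneath it. Descending to near the upper edge height.

send_rows(motion=[{"tx": 0,"ty": 0,"tz": -35,"wx": 0,"wy": 0,"wz": 0,"claw": 50},{"tx": 0,"ty": 0,"tz": -70,"wx": 0,"wy": 0,"wz": 0,"claw": 50},{"tx": 0,"ty": 0,"tz": -100,"wx": 0,"wy": 0,"wz": 0,"claw": 50},{"tx": 0,"ty": 0,"tz": -125,"wx": 0,"wy": 0,"wz": 0,"claw": 50},{"tx": 0,"ty": 0,"tz": -125,"wx": 0,"wy": 0,"wz": 0,"claw": 50}])

```text
clock: 1.87
tcp_pos: [0.3818, -0.0114, 0.1027]
orientation: [-0.004, 0.102, 0.995, 0.001]
wrist_force: [-2.0, 1.3, 1.1]
opening: 0.0503
gripper_force: 0.0
```

send_rows(motion=[{"tx": 8,"ty": -1.6,"tz": 0,"wx": 0,"wy": 0,"wz": 0,"claw": 50},{"tx": 16,"ty": -3.2,"tz": 0,"wx": 0,"wy": 0,"wz": 0,"claw": 50},{"tx": 24,"ty": -5,"tz": 0,"wx": 0,"wy": 0,"wz": 0,"claw": 50},{"tx": 29,"ty": -6,"tz": 0,"wx": 0,"wy": 0,"wz": 0,"claw": 50},{"tx": 33,"ty": -6.8,"tz": 0,"wx": 0,"wy": 0,"wz": 0,"claw": 50}])

```text
clock: 2.28
tcp_pos: [0.4204, -0.0198, 0.1073]
orientation: [0.001, 0.102, 0.995, -0.0]
wrist_force: [-0.4, 0.4, 0.0]
opening: 0.0499
gripper_force: 0.0
```

send_rows(motion=[{"tx": 3,"ty": -0.6,"tz": 0,"wx": 0,"wy": 0,"wz": 0,"claw": 50},{"tx": 6,"ty": -1.2,"tz": 0,"wx": 0,"wy": 0,"wz": 0,"claw": 50},{"tx": 9,"ty": -1.8,"tz": 0,"wx": 0,"wy": 0,"wz": 0,"claw": 50},{"tx": 12,"ty": -2.4,"tz": 0,"wx": 0,"wy": 0,"wz": 0,"claw": 50},{"tx": 15,"ty": -3,"tz": 0,"wx": 0,"wy": 0,"wz": 0,"claw": 50}])

```text
clock: 2.7
tcp_pos: [0.4334, -0.0224, 0.1062]
orientation: [-0.0, 0.102, 0.995, 0.0]
wrist_force: [-2.0, 0.7, 1.5]
opening: 0.0501
gripper_force: 0.9
```

```bash
python3 - <<'E'
from m import *
s=arm.sense();print(s["clock"],s["tcp_pos"],s["wrist_force"],s["ft_torque"])
for n in("side",):
    i,d,W=pts(n); g=green(i,W)&(d>0); P=W[g]; top=P[P[:,2]>P[:,2].max()-.012]
    print(n,P.min(0),P.max(0)); cv2.imwrite("pics/p2.png",cv2.resize(i[120:300,130:350],None,fx=2,fy=2))
    print("top plane: z vs x fit",np.polyfit(top[:,0],top[:,2],1),rect(top))
E
```

```text
2.7 [ 0.43336443 -0.0224085   0.10624926] [-1.95170949  0.70722807  1.49455867] [0.14168737 0.31787885 0.06392562]
side [ 0.42957294 -0.08300892  0.00671032] [0.51956133 0.01314054 0.12817559]
top plane: z vs x fit [-0.06599017  0.1543617 ] ([[436.6000061035156, -70.4000015258789], [504.3999938964844, -83.19999694824219], [520.7999877929688, 4.0], [453.0, 16.700000762939453]], array([88.7, 69. ]))
```

send_rows(motion=[{"tx": 3,"ty": -0.6,"tz": 0,"wx": 0,"wy": 0,"wz": 0,"claw": 50},{"tx": 6,"ty": -1.2,"tz": 0,"wx": 0,"wy": 0,"wz": 0,"claw": 50},{"tx": 9,"ty": -1.8,"tz": 0,"wx": 0,"wy": 0,"wz": 0,"claw": 50},{"tx": 12,"ty": -2.4,"tz": 0,"wx": 0,"wy": 0,"wz": 0,"claw": 50},{"tx": 15,"ty": -3,"tz": 0,"wx": 0,"wy": 0,"wz": 0,"claw": 50}])

```text
clock: 3.17
tcp_pos: [0.449, -0.0256, 0.1063]
orientation: [0.0, 0.102, 0.995, -0.0]
wrist_force: [-1.2, 1.2, 0.2]
opening: 0.0505
gripper_force: 0.7
```

```bash
python3 - <<'E'
from m import *
i,d,W=pts("side"); g=green(i,W)&(d>0); P=W[g]
print(P.min(0),P.max(0)); cv2.imwrite("pics/p3.png",cv2.resize(i[120:300,130:350],None,fx=2,fy=2))
E
```

```text
[ 0.43083876 -0.0850715   0.01537767] [0.53857668 0.00945306 0.13585147]
```

View pics/p3.png

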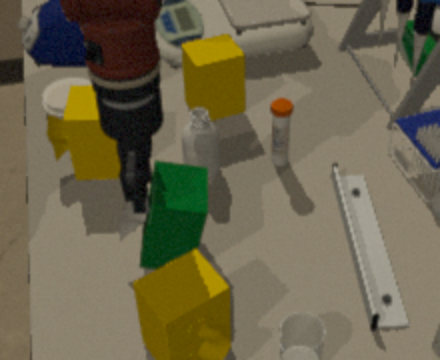

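The carton is tipping cleanly (top edge (150,165)-(207,170), foot at (145,265)), and the neighbours are untouched. I'll continue to the tipping point.

send_rows(motion=[{"tx": 3,"ty": -0.6,"tz": 0,"wx": 0,"wy": 0,"wz": 0,"claw": 50},{"tx": 6,"ty": -1.2,"tz": 0,"wx": 0,"wy": 0,"wz": 0,"claw": 50},{"tx": 9,"ty": -1.8,"tz": 0,"wx": 0,"wy": 0,"wz": 0,"claw": 50},{"tx": 12,"ty": -2.4,"tz": 0,"wx": 0,"wy": 0,"wz": 0,"claw": 50},{"tx": 15,"ty": -3,"tz": 0,"wx": 0,"wy": 0,"wz": 0,"claw": 50}])

```text
clock: 3.63
tcp_pos: [0.4639, -0.0286, 0.1063]
orientation: [0.0, 0.102, 0.995, -0.0]
wrist_force: [-1.1, -0.4, 1.2]
opening: 0.0499
gripper_force: 0.4
```

send_rows(motion=[{"tx": 3,"ty": -0.6,"tz": 0,"wx": 0,"wy": 0,"wz": 0,"claw": 50},{"tx": 6,"ty": -1.2,"tz": 0,"wx": 0,"wy": 0,"wz": 0,"claw": 50},{"tx": 9,"ty": -1.8,"tz": 0,"wx": 0,"wy": 0,"wz": 0,"claw": 50},{"tx": 12,"ty": -2.4,"tz": 0,"wx": 0,"wy": 0,"wz": 0,"claw": 50},{"tx": 15,"ty": -3,"tz": 0,"wx": 0,"wy": 0,"wz": 0,"claw": 50}])

```text
clock: 4.05
tcp_pos: [0.4789, -0.0315, 0.1063]
orientation: [0.0, 0.102, 0.995, -0.0]
wrist_force: [0.7, 0.5, -0.0]
opening: 0.0503
gripper_force: 0.0
```

```bash
python3 - <<'E'
from m import *
i,d,W=pts("side"); g=green(i,W)&(d>0); P=W[g]
print(P.min(0),P.max(0),arm.sense()["wrist_force"]); cv2.imwrite("pics/p4.png",cv2.resize(i[120:300,130:350],None,fx=2,fy=2))
E
```

```text
[ 0.44022506 -0.09239086  0.02399009] [0.57030445 0.0023998  0.14170257] [ 0.72342274 -0.3261418   0.28731782]
```

send_rows(motion=[{"tx": 3,"ty": -0.6,"tz": 0,"wx": 0,"wy": 0,"wz": 0,"claw": 50},{"tx": 6,"ty": -1.2,"tz": 0,"wx": 0,"wy": 0,"wz": 0,"claw": 50},{"tx": 6,"ty": -1.2,"tz": 0,"wx": 0,"wy": 0,"wz": 0,"claw": 50},{"tx": 6,"ty": -1.2,"tz": 0,"wx": 0,"wy": 0,"wz": 0,"claw": 50},{"tx": 6,"ty": -1.2,"tz": 0,"wx": 0,"wy": 0,"wz": 0,"claw": 50}])

```text
clock: 4.52
tcp_pos: [0.4844, -0.0326, 0.1063]
orientation: [-0.0, 0.102, 0.995, -0.0]
wrist_force: [0.2, -0.9, -0.1]
opening: 0.0498
gripper_force: 0.0
```

```bash
python3 - <<'E'
from m import *
i,d,W=pts("side"); g=green(i,W)&(d>0); P=W[g]
print(P.min(0),P.max(0),arm.sense()["wrist_force"])
print("side top",rect(P[P[:,2]>.064]),rect(P))
cv2.imwrite("pics/p5.png",cv2.resize(i[120:300,130:350],None,fx=2,fy=2))
i,d,W=pts("top"); g=green(i,W)&(d>0); P=W[g]; print("top",rect(P[(P[:,2]>.06)]))
E
```

```text
[ 5.01212121e-01 -1.06510051e-01  4.73141695e-04] [0.63298479 0.0026555  0.09957194] [-0.50111945 -0.06717083  0.32035306]
side top ([[501.0, -83.9000015258789], [617.7999877929688, -106.5999984741211], [634.9000244140625, -18.399999618530273], [518.0999755859375, 4.199999809265137]], array([ 89.8, 119. ])) ([[500.1000061035156, -83.0999984741211], [617.7000122070312, -107.5], [635.9000244140625, -19.899999618530273], [518.2999877929688, 4.5]], array([ 89.5, 120.1]))
top ([[491.5, 23.299999237060547], [614.0, -104.80000305175781], [665.7999877929688, -55.29999923706055], [543.2999877929688, 72.9000015258789]], array([ 71.7, 177.3]))
```

View pics/p5.png

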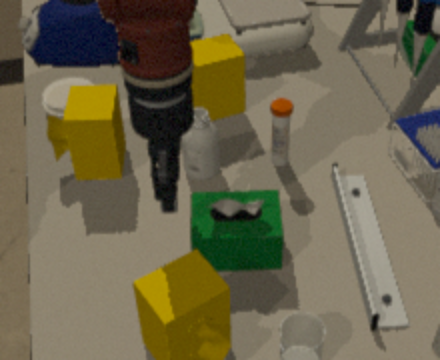

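The carton lies on its base with the wipe up (240,210), near end about (0.509,-0.040), yaw -0.20. The rail's yaw is about -0.15. Next: back off, lower, and turn to the rail's heading.

send_rows(motion=[{"tx": -12,"ty": 1,"tz": 0,"wx": 0,"wy": 0,"wz": 0.02,"claw": 50},{"tx": -24,"ty": 2,"tz": 0,"wx": 0,"wy": 0,"wz": 0.05,"claw": 50},{"tx": -24,"ty": 2,"tz": -30,"wx": 0,"wy": 0,"wz": 0.05,"claw": 50},{"tx": -24,"ty": 2,"tz": -58,"wx": 0,"wy": 0,"wz": 0.05,"claw": 50},{"tx": -24,"ty": 2,"tz": -76,"wx": 0,"wy": 0,"wz": 0.05,"claw": 50}])

```text
clock: 5.03
tcp_pos: [0.4596, -0.0305, 0.0288]
orientation: [-0.0, 0.077, 0.997, 0.0]
wrist_force: [-0.2, 1.3, 0.5]
opening: 0.0504
gripper_force: 0.0
```

send_rows(motion=[{"tx": 5,"ty": -0.8,"tz": 0,"wx": 0,"wy": 0,"wz": 0,"claw": 50},{"tx": 12,"ty": -1.8,"tz": 0,"wx": 0,"wy": 0,"wz": 0,"claw": 50},{"tx": 19,"ty": -2.9,"tz": 0,"wx": 0,"wy": 0,"wz": 0,"claw": 50},{"tx": 25,"ty": -3.8,"tz": 0,"wx": 0,"wy": 0,"wz": 0,"claw": 50},{"tx": 30,"ty": -4.5,"tz": 0,"wx": 0,"wy": 0,"wz": 0,"claw": 50}])

```text
clock: 5.45
tcp_pos: [0.4927, -0.0356, 0.0315]
orientation: [0.001, 0.077, 0.997, -0.0]
wrist_force: [0.7, 0.0, -1.0]
opening: 0.05
gripper_force: 0.0
```

send_rows(motion=[{"tx": 4,"ty": -0.6,"tz": 0,"wx": 0,"wy": 0,"wz": 0,"claw": 50},{"tx": 8,"ty": -1.2,"tz": 0,"wx": 0,"wy": 0,"wz": 0,"claw": 50},{"tx": 12,"ty": -1.8,"tz": 0,"wx": 0,"wy": 0,"wz": 0,"claw": 50},{"tx": 16,"ty": -2.4,"tz": 0,"wx": 0,"wy": 0,"wz": 0,"claw": 50},{"tx": 20,"ty": -3,"tz": 0,"wx": 0,"wy": 0,"wz": 0,"claw": 50}])

```text
clock: 5.87
tcp_pos: [0.5102, -0.0381, 0.0303]
orientation: [-0.001, 0.077, 0.997, 0.0]
wrist_force: [-5.2, 0.3, 4.9]
opening: 0.0503
gripper_force: 2.4
```

send_rows(motion=[{"tx": 4,"ty": -0.6,"tz": 0,"wx": 0,"wy": 0,"wz": 0,"claw": 50},{"tx": 8,"ty": -1.2,"tz": 0,"wx": 0,"wy": 0,"wz": 0,"claw": 50},{"tx": 12,"ty": -1.8,"tz": 0,"wx": 0,"wy": 0,"wz": 0,"claw": 50},{"tx": 16,"ty": -2.4,"tz": 0,"wx": 0,"wy": 0,"wz": 0,"claw": 50},{"tx": 20,"ty": -3,"tz": 0,"wx": 0,"wy": 0,"wz": 0,"claw": 50}])

```text
clock: 6.28
tcp_pos: [0.5305, -0.041, 0.0303]
orientation: [-0.0, 0.077, 0.997, 0.0]
wrist_force: [-4.8, 1.3, 5.8]
opening: 0.0503
gripper_force: 2.4
```

```bash
cat > look.py <<'E'
from m import *
import sys
i,d,W=pts("side"); g=green(i,W)&(d>0); P=W[g]
print("side top",rect(P[(P[:,2]>.064)&(P[:,2]<.08)])); print(arm.sense()["tcp_pos"])
b=arm.snapshot("top")[0]
cv2.imwrite(sys.argv[1],cv2.resize(np.hstack([i[120:320,130:350],b[110:310,190:390]]),None,fx=1.9,fy=1.9))
E
python3 look.py pics/p6.png
```

```text
side top ([[534.0999755859375, -89.69999694824219], [653.9000244140625, -106.5999984741211], [666.4000244140625, -17.5], [546.5999755859375, -0.699999988079071]], array([ 89.9, 121. ]))
[ 0.53167154 -0.04125485  0.03043777]
```

View pics/p6.png

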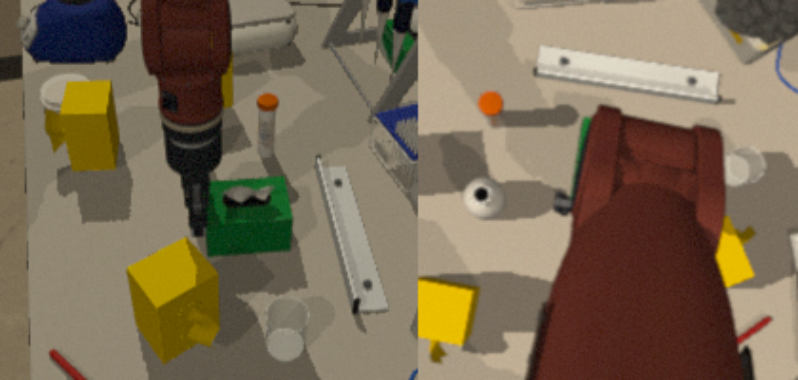

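The carton is square to the gripper (yaw about -0.14 to -0.15) and about 68 mm short of the rail. Pushing on.

send_rows(motion=[{"tx": 4,"ty": -0.6,"tz": 0,"wx": 0,"wy": 0,"wz": 0,"claw": 50},{"tx": 8,"ty": -1.2,"tz": 0,"wx": 0,"wy": 0,"wz": 0,"claw": 50},{"tx": 12,"ty": -1.8,"tz": 0,"wx": 0,"wy": 0,"wz": 0,"claw": 50},{"tx": 16,"ty": -2.4,"tz": 0,"wx": 0,"wy": 0,"wz": 0,"claw": 50},{"tx": 20,"ty": -3,"tz": 0,"wx": 0,"wy": 0,"wz": 0,"claw": 50}])

```text
clock: 6.8
tcp_pos: [0.5508, -0.0442, 0.0302]
orientation: [-0.0, 0.077, 0.997, 0.0]
wrist_force: [-3.8, 0.8, 3.3]
opening: 0.0501
gripper_force: 2.0
```

send_rows(motion=[{"tx": 4,"ty": -0.6,"tz": 0,"wx": 0,"wy": 0,"wz": 0,"claw": 50},{"tx": 8,"ty": -1.2,"tz": 0,"wx": 0,"wy": 0,"wz": 0,"claw": 50},{"tx": 12,"ty": -1.8,"tz": 0,"wx": 0,"wy": 0,"wz": 0,"claw": 50},{"tx": 16,"ty": -2.4,"tz": 0,"wx": 0,"wy": 0,"wz": 0,"claw": 50},{"tx": 20,"ty": -3,"tz": 0,"wx": 0,"wy": 0,"wz": 0,"claw": 50}])

```text
clock: 7.22
tcp_pos: [0.5709, -0.0472, 0.0303]
orientation: [0.0, 0.077, 0.997, 0.0]
wrist_force: [-3.7, -0.2, 3.2]
opening: 0.0502
gripper_force: 1.8
```

send_rows(motion=[{"tx": 3,"ty": -0.5,"tz": 0,"wx": 0,"wy": 0,"wz": 0,"claw": 50},{"tx": 6,"ty": -0.9,"tz": 0,"wx": 0,"wy": 0,"wz": 0,"claw": 50},{"tx": 9,"ty": -1.4,"tz": 0,"wx": 0,"wy": 0,"wz": 0,"claw": 50},{"tx": 12,"ty": -1.8,"tz": 0,"wx": 0,"wy": 0,"wz": 0,"claw": 50},{"tx": 15,"ty": -2.3,"tz": 0,"wx": 0,"wy": 0,"wz": 0,"claw": 50}])

```text
clock: 7.63
tcp_pos: [0.5858, -0.0495, 0.0303]
orientation: [0.0, 0.077, 0.997, -0.0]
wrist_force: [-2.8, 0.0, 1.3]
opening: 0.0502
gripper_force: 1.6
```

```bash
python3 look.py pics/p7.png
```

```text
side top ([[590.2000122070312, -96.80000305175781], [678.2000122070312, -110.0999984741211], [691.4000244140625, -22.5], [603.4000244140625, -9.199999809265137]], array([88.6, 89. ]))
[ 0.58656368 -0.04962826  0.03034573]
```

View pics/p7.png

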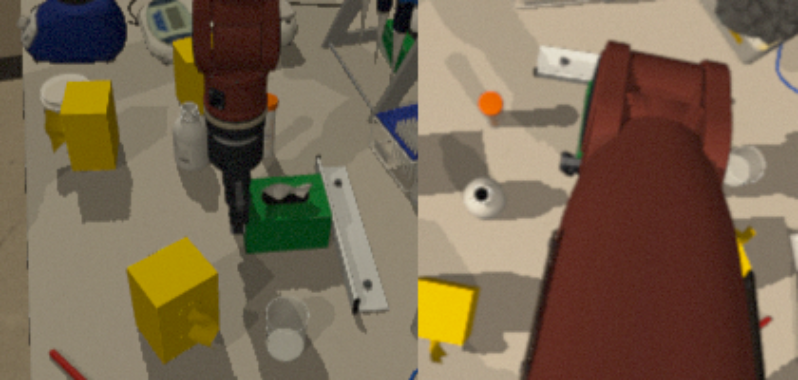

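Carton upright and square, with a roughly 10 mm gap left to the rail at (330,200). Last part slowly, watching force.

send_rows(motion=[{"tx": 1.5,"ty": -0.2,"tz": 0,"wx": 0,"wy": 0,"wz": 0,"claw": 50},{"tx": 3,"ty": -0.5,"tz": 0,"wx": 0,"wy": 0,"wz": 0,"claw": 50},{"tx": 4.5,"ty": -0.7,"tz": 0,"wx": 0,"wy": 0,"wz": 0,"claw": 50},{"tx": 6,"ty": -0.9,"tz": 0,"wx": 0,"wy": 0,"wz": 0,"claw": 50},{"tx": 7,"ty": -1.1,"tz": 0,"wx": 0,"wy": 0,"wz": 0,"claw": 50}])

```text
clock: 8.15
tcp_pos: [0.5927, -0.0505, 0.0304]
orientation: [0.0, 0.077, 0.997, -0.0]
wrist_force: [-3.8, 1.5, 5.3]
opening: 0.05
gripper_force: 2.5
```

send_rows(motion=[{"tx": 1,"ty": -0.15,"tz": 0,"wx": 0,"wy": 0,"wz": 0,"claw": 50},{"tx": 2,"ty": -0.3,"tz": 0,"wx": 0,"wy": 0,"wz": 0,"claw": 50},{"tx": 3,"ty": -0.45,"tz": 0,"wx": 0,"wy": 0,"wz": 0,"claw": 50}])

```text
clock: 8.4
tcp_pos: [0.5954, -0.0509, 0.0304]
orientation: [-0.0, 0.077, 0.997, 0.0]
wrist_force: [-10.6, 1.7, 8.6]
opening: 0.0504
gripper_force: 5.6
```

send_rows(motion=[{"tx": 0.5,"ty": -0.1,"tz": 0,"wx": 0,"wy": 0,"wz": 0,"claw": 50},{"tx": 1,"ty": -0.2,"tz": 0,"wx": 0,"wy": 0,"wz": 0,"claw": 50}])

```text
clock: 8.57
tcp_pos: [0.5953, -0.0509, 0.0303]
orientation: [-0.001, 0.077, 0.997, 0.0]
wrist_force: [-11.3, 1.4, 11.9]
opening: 0.0501
gripper_force: 5.5
```

```bash
sed -i 's/<.68)/<.76)/' m.py; python3 look.py pics/p8.png; python3 -c "
from workcell import arm
s=arm.sense();print(s['wrist_force'],s['ft_torque'])"
```

```text
side top ([[603.5, -97.69999694824219], [716.7000122070312, -116.30000305175781], [730.9000244140625, -29.899999618530273], [617.7000122070312, -11.399999618530273]], array([ 87.5, 114.7]))
[ 0.59527744 -0.05093722  0.03029498]
[-9.91759584  0.84620577  9.00655503] [ 0.24181574  1.65081974 -0.01915502]
```

The carton has stopped against the rail. A little more force to square it, then back off.

send_rows(motion=[{"tx": 1,"ty": -0.2,"tz": 0,"wx": 0,"wy": 0,"wz": 0,"claw": 50},{"tx": 2,"ty": -0.3,"tz": 0,"wx": 0,"wy": 0,"wz": 0,"claw": 50},{"tx": 2,"ty": -0.3,"tz": 0,"wx": 0,"wy": 0,"wz": 0,"claw": 50}])

```text
clock: 8.92
tcp_pos: [0.5953, -0.0509, 0.0302]
orientation: [-0.003, 0.077, 0.997, 0.0]
wrist_force: [-17.6, 1.9, 16.6]
opening: 0.0499
gripper_force: 8.2
```

send_rows(motion=[{"tx": -5,"ty": 0.7,"tz": 0,"wx": 0,"wy": 0,"wz": 0,"claw": 50},{"tx": -15,"ty": 2,"tz": 0,"wx": 0,"wy": 0,"wz": 0,"claw": 50},{"tx": -40,"ty": 6,"tz": 0,"wx": 0,"wy": 0,"wz": 0,"claw": 50},{"tx": -75,"ty": 11,"tz": 15,"wx": 0,"wy": 0,"wz": 0,"claw": 50},{"tx": -110,"ty": 17,"tz": 35,"wx": 0,"wy": 0,"wz": 0,"claw": 50}])

```text
clock: 9.33
tcp_pos: [0.4872, -0.0344, 0.0642]
orientation: [-0.001, 0.077, 0.997, 0.0]
wrist_force: [0.1, -0.4, 1.0]
opening: 0.0501
gripper_force: 0.0
```

send_rows(motion=[{"tx": -20,"ty": 3,"tz": 35,"wx": 0,"wy": 0,"wz": 0,"claw": 50},{"tx": -50,"ty": 7,"tz": 65,"wx": 0,"wy": 0,"wz": 0,"claw": 50},{"tx": -80,"ty": 11,"tz": 95,"wx": 0,"wy": 0,"wz": 0,"claw": 50},{"tx": -110,"ty": 15,"tz": 120,"wx": 0,"wy": 0,"wz": 0,"claw": 50},{"tx": -140,"ty": 20,"tz": 140,"wx": 0,"wy": 0,"wz": 0,"claw": 50}])

```text
clock: 9.75
tcp_pos: [0.3484, -0.0146, 0.2073]
orientation: [0.002, 0.077, 0.997, -0.0]
wrist_force: [0.7, 0.3, 0.4]
opening: 0.0501
gripper_force: 0.0
```

```bash
python3 - <<'E'
from m import *
i,d,W=pts("side"); b,db,Wb=pts("top")
for n,I,D,w in(("side",i,d,W),("top",b,db,Wb)):
    g=green(I,w)&(D>0)&(w[...,2]>.06)&(w[...,2]<.085); print(n,rect(w[g]))
T=dict(W=Wb,d=db)
for nm,(a,c,r,z0,z1) in dict(bottle=(224,213,22,.03,.125),tube=(228,165,16,.03,.125),beaker=(360,198,20,.02,.08)).items():
    P=Wb[blob(T,a,c,r,z0,z1)]; print(nm,rect(P))
x=cv2.resize(i[180:300,210:350],None,fx=2.8,fy=2.8); y=cv2.resize(b[110:230,210:350],None,fx=2.8,fy=2.8)
cv2.imwrite("pics/fin.png",np.hstack([x,y]))
E
```

```text
side ([[596.7999877929688, -98.80000305175781], [717.5, -117.5999984741211], [731.2999877929688, -29.200000762939453], [610.5999755859375, -10.399999618530273]], array([ 89.4, 122.1]))
top ([[599.2000122070312, -93.30000305175781], [718.2000122070312, -112.0999984741211], [731.5, -28.399999618530273], [612.5, -9.600000381469727]], array([ 84.7, 120.5]))
bottle ([[515.2999877929688, 110.4000015258789], [566.4000244140625, 85.30000305175781], [590.9000244140625, 135.1999969482422], [539.7999877929688, 160.3000030517578]], array([55.6, 56.9]))
tube ([[656.0999755859375, 112.19999694824219], [678.5, 90.0], [701.4000244140625, 113.30000305175781], [679.0, 135.39999389648438]], array([32.6, 31.6]))
beaker ([[573.0, -273.6000061035156], [623.2999877929688, -278.29998779296875], [628.2000122070312, -225.39999389648438], [578.0, -220.6999969482422]], array([53.2, 50.5]))
```

View pics/fin.png

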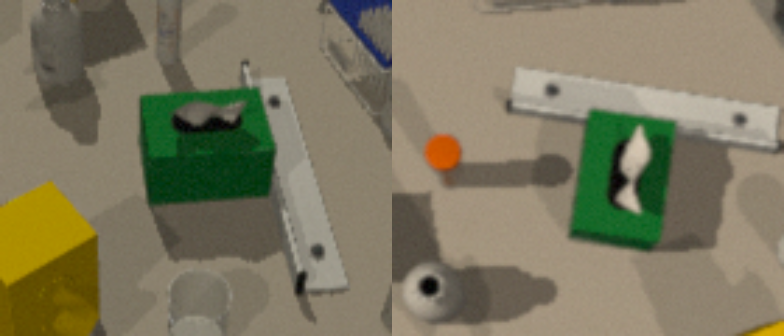

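The carton lies on its base with the wipe up. Its far end at (590-675,115) is along the rail, its yaw is -0.155 against about -0.15 for the rail, and the bystanders have not moved.

```bash
python3 -c "
from workcell import arm
print(arm.finish_job())"
```

```text
the job is handed in; nothing more can be done
None
```

The green carton now lies on its base with the wipe up and its far end pushed flush against the stop rail; the bottle, tube and beaker did not move, and the job is handed in after about 10 s of robot time.

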